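# Pack the washed serving boards into the caddy and lock its end stop

## Task

Pack all the washed serving boards from the draining rack into the wooden caddy for the next service: pull up the caddy's red pin, slide the end stop back, and stand every board in the caddy upright, handle up, between the end wall and the stop. Then push the stop up snug so that the boards stand in one tight row against the wall, and push the pin fully down through the hole so that the stop is locked. Leave the other things on the counter where they are.

Things in the scene. Friction and masses are not known exactly. Their poses are not given: they have to be found in the camera images.
- caddy: Fixed wooden caddy for serving boards, 172 mm wide (its x), 320 mm long (its y), origin under its centre, on the counter. Boards stand in it on two runners 24 mm above the counter, handles up, faces square to y, between side cheeks 128 mm apart (tops 44 mm above the counter). A steel strip with a hole every 24 mm (one board thickness) lies in the middle, below the runners.
- wall_face (a point): Centre of the inner face of the caddy's fixed end wall, at the caddy's y = -136 mm, 64 mm above the counter; axes as the caddy's, y points along the row into the caddy. The wall is 148 mm wide, 14 mm thick, its top 115 mm above the counter.
- stop (a joint): Aluminium end stop, slides along the caddy's y with light friction (about 3 N). 0: its face is 24 mm from the end wall, room for one board; grows (m) as it slides away from the wall, up to 0.172. Gap between wall and stop = value + 24 mm. Locked while the pin is down. With N boards packed tight it reads 0.024*(N-1) and a hole lies right under the pin.
- stop_face (a point): Centre of the stop's face that touches the boards, 64 mm above the counter: 120 mm wide, top edge 102 mm above the counter; axes as the caddy's. The plate is 8 mm thick; behind it a 54 mm wide foot carries the pin, 70 mm behind the face (towards the caddy's +y).
- pin (a joint): Captive upright detent pin on the stop's foot. 0: fully down, through the foot into a hole of the strip, stop locked; 0.022: fully up, clear of the strip. A spring ball holds it at either end: about 5 to 8 N pull it up or push it down past the middle, and it then stays. Over a solid part of the strip it stops about 10 mm short of fully down. Play in a hole 1.5 mm either way.
- knob (a point): Centre of the pin's red round knob: 30 mm diameter, 28 mm tall, its underside 16 mm above the steel boss (36 mm diameter) below when the pin is down. Pin down: 92 mm above the counter; pin up: 114 mm. The knob also serves to slide the stop while the pin is up.
- drainer: Fixed draining rack of wooden dowels, 272 mm long (its x), 190 mm wide (y), origin under its centre, on the counter. Six slots at x = -100, -60, -20, 20, 60, 100 mm, some empty; boards stand in them on a floor 14 mm above the counter, handles up, faces square to the rack's x. Slots are 28 mm wide between dowels; dowel tops 80 mm above the counter.
- boardA_mid (a point): Serving board with patterned tile inlay: body 120 mm wide (its x), 24 thick (y), 95 high; above it in the middle an upright handle 32 wide (x), 24 thick (y), 55 tall; 150 mm high in all, 0.18 to 0.29 kg. This point is its centre, 75 mm above its lower edge and 47.5 mm below the middle of the handle; z points up to the handle. None if absent or held.
- boardB_mid (a point): Serving board with patterned tile inlay: body 120 mm wide (its x), 24 thick (y), 95 high; above it in the middle an upright handle 32 wide (x), 24 thick (y), 55 tall; 150 mm high in all, 0.18 to 0.29 kg. This point is its centre, 75 mm above its lower edge and 47.5 mm below the middle of the handle; z points up to the handle. None if absent or held.
- boardC_mid (a point): Serving board with patterned tile inlay: body 120 mm wide (its x), 24 thick (y), 95 high; above it in the middle an upright handle 32 wide (x), 24 thick (y), 55 tall; 150 mm high in all, 0.18 to 0.29 kg. This point is its centre, 75 mm above its lower edge and 47.5 mm below the middle of the handle; z points up to the handle. None if absent or held.
- boardD_mid (a point): Serving board with patterned tile inlay: body 120 mm wide (its x), 24 thick (y), 95 high; above it in the middle an upright handle 32 wide (x), 24 thick (y), 55 tall; 150 mm high in all, 0.18 to 0.29 kg. This point is its centre, 75 mm above its lower edge and 47.5 mm below the middle of the handle; z points up to the handle. None if absent or held.
- boardE_mid (a point): Serving board with patterned tile inlay: body 120 mm wide (its x), 24 thick (y), 95 high; above it in the middle an upright handle 32 wide (x), 24 thick (y), 55 tall; 150 mm high in all, 0.18 to 0.29 kg. This point is its centre, 75 mm above its lower edge and 47.5 mm below the middle of the handle; z points up to the handle. None if absent or held.
- boardF_mid (a point): Serving board with patterned tile inlay: body 120 mm wide (its x), 24 thick (y), 95 high; above it in the middle an upright handle 32 wide (x), 24 thick (y), 55 tall; 150 mm high in all, 0.18 to 0.29 kg. This point is its centre, 75 mm above its lower edge and 47.5 mm below the middle of the handle; z points up to the handle. None if absent or held.
- jam_jar: Jar of jam with a brass cap, 60 mm wide, 85 mm high; not part of the job. Origin at the centre of its underside.
- honey_jar: Jar of honey with a white cap, 60 mm wide, 85 mm high; not part of the job. Origin at the centre of its underside.
- pepper_mill: Dark wooden pepper mill, 140 mm high; not part of the job. Origin at the centre of its underside.
- ramekin: White ramekin, 84 mm wide, 45 mm high; not part of the job. Origin at the centre of its underside.
- coffee_mug: Blue mug, 80 mm wide, 90 mm high; not part of the job. Origin at the centre of its underside.
- napkin_weight: Marble napkin weight, 90 x 60 x 30 mm; not part of the job. Origin at the centre of its underside.
- spoon: Steel serving spoon, 200 mm long; not part of the job. Origin at the centre of its underside.
Things that resemble listed ones, but are neither listed nor needed, are in the scene too. Leave any purple look-alike of the part that bears boardE_mid alone.

How it is judged:
On the way, in this order (a step that is already met when the one before it is completed fails the run):
1. the pin is pulled up (value of joint pin above 0.017 m), for 0.2 s.
2. the stop is slid back to make room (at least 96 mm) (value of joint stop above 0.072 m), for 0.2 s.
3. all boards stand in the caddy between the wall and the stop (x of boardA_mid in the frame of caddy between -0.012 and 0.012 m and z of boardA_mid in the frame of caddy between 0.094 and 0.106 m and angle between each of boardA_mid, boardB_mid, boardC_mid, boardD_mid, boardE_mid, boardF_mid's own z axis and vertical below 0.12 rad and y of each of boardA_mid, boardB_mid, boardC_mid, boardD_mid, boardE_mid, boardF_mid in the frame of caddy above -0.132 m and y of each of boardA_mid, boardB_mid, boardC_mid, boardD_mid, boardE_mid, boardF_mid in the frame of stop_face below -0.006 m and x of boardB_mid in the frame of caddy between -0.012 and 0.012 m and z of boardB_mid in the frame of caddy between 0.094 and 0.106 m and x of boardC_mid in the frame of caddy between -0.012 and 0.012 m and z of boardC_mid in the frame of caddy between 0.094 and 0.106 m and x of boardD_mid in the frame of caddy between -0.012 and 0.012 m and z of boardD_mid in the frame of caddy between 0.094 and 0.106 m and x of boardE_mid in the frame of caddy between -0.012 and 0.012 m and z of boardE_mid in the frame of caddy between 0.094 and 0.106 m and x of boardF_mid in the frame of caddy between -0.012 and 0.012 m and z of boardF_mid in the frame of caddy between 0.094 and 0.106 m), for 0.2 s.
4. the boards are in one tight row with the stop snug, and the pin is fully down ((value of joint stop below 0.012 m or (y of boardA_mid in the frame of caddy between -0.108 and -0.092 m or y of boardB_mid in the frame of caddy between -0.108 and -0.092 m or y of boardC_mid in the frame of caddy between -0.108 and -0.092 m or y of boardD_mid in the frame of caddy between -0.108 and -0.092 m or y of boardE_mid in the frame of caddy between -0.108 and -0.092 m or y of boardF_mid in the frame of caddy between -0.108 and -0.092 m)) and (value of joint stop below 0.036 m or (y of boardA_mid in the frame of caddy between -0.084 and -0.068 m or y of boardB_mid in the frame of caddy between -0.084 and -0.068 m or y of boardC_mid in the frame of caddy between -0.084 and -0.068 m or y of boardD_mid in the frame of caddy between -0.084 and -0.068 m or y of boardE_mid in the frame of caddy between -0.084 and -0.068 m or y of boardF_mid in the frame of caddy between -0.084 and -0.068 m)) and (value of joint stop below 0.06 m or (y of boardA_mid in the frame of caddy between -0.06 and -0.044 m or y of boardB_mid in the frame of caddy between -0.06 and -0.044 m or y of boardC_mid in the frame of caddy between -0.06 and -0.044 m or y of boardD_mid in the frame of caddy between -0.06 and -0.044 m or y of boardE_mid in the frame of caddy between -0.06 and -0.044 m or y of boardF_mid in the frame of caddy between -0.06 and -0.044 m)) and (value of joint stop below 0.084 m or (y of boardA_mid in the frame of caddy between -0.036 and -0.02 m or y of boardB_mid in the frame of caddy between -0.036 and -0.02 m or y of boardC_mid in the frame of caddy between -0.036 and -0.02 m or y of boardD_mid in the frame of caddy between -0.036 and -0.02 m or y of boardE_mid in the frame of caddy between -0.036 and -0.02 m or y of boardF_mid in the frame of caddy between -0.036 and -0.02 m)) and (value of joint stop below 0.108 m or (y of boardA_mid in the frame of caddy between -0.012 and 0.004 m or y of boardB_mid in the frame of caddy between -0.012 and 0.004 m or y of boardC_mid in the frame of caddy between -0.012 and 0.004 m or y of boardD_mid in the frame of caddy between -0.012 and 0.004 m or y of boardE_mid in the frame of caddy between -0.012 and 0.004 m or y of boardF_mid in the frame of caddy between -0.012 and 0.004 m)) and (y of boardA_mid in the frame of caddy between -0.132 and -0.116 m or y of boardB_mid in the frame of caddy between -0.132 and -0.116 m or y of boardC_mid in the frame of caddy between -0.132 and -0.116 m or y of boardD_mid in the frame of caddy between -0.132 and -0.116 m or y of boardE_mid in the frame of caddy between -0.132 and -0.116 m or y of boardF_mid in the frame of caddy between -0.132 and -0.116 m) and value of joint stop below 0.132 m and value of joint pin below 0.004 m), for 0.2 s.
At the end, for the whole second after the job is handed in: Every board stands upright (within 7 degrees) and at rest on the runners, in one row without a gap from the end wall on (each within 8 mm of its place, 24 mm a board); the stop is right behind the last board and its pin is fully down (within 4 mm) (all of step 3 and all of step 4 and linear speed of each of boardA, boardB, boardC, boardD, boardE, boardF below 0.03 m/s); the robot touches nothing.
It fails at once if a bystander (jar, mill, ramekin, mug, weight or spoon) is pushed more than 40 mm away (distance of any of jam_jar, honey_jar, pepper_mill, ramekin, coffee_mug, napkin_weight, spoon from where it was at the start of the episode above 0.04 m).
Of boardA, boardB, boardC, boardD, boardE, boardF only 4 to 6 are there at a start; the rules pass over those that are not, and their reading is None.
At some moment in a run one of boardA, boardB, boardC, boardD, boardE, boardF may be knocked a few centimetres aside while the robot is not near it.
It also fails if it takes over 210 s, if anything falls off the work surface, if the arm or the gripper's body presses on something with over 40 N, if the wrist force passes 120 N, or if a joint passes its speed limit or range.

## Robot

A 7-joint arm with a two-finger parallel gripper is mounted at the origin on the work surface. World frame = base frame: x ahead of the robot, y to its left, z up, the work surface at z = 0. Lengths are in m, angles in rad, forces in N, time in s.
With the tool pointing down it reaches from about 0.425 to 0.875 m from the base axis. Payload 4.7 kg.
Tool frame: the origin (TCP) lies at the very end of the fingers, on their centre line; the grasp point (between the pads) lies 19 mm behind it; z points along the fingers, y is the direction in which the jaws open and shut (so a half turn about z gives the same grasp; the last joint's range is limited). The gripper opens to 87 mm and grips with 3 to 60 N. Pads are 19 mm wide; open, the fingers measure 117 mm over their backs; the gripper's body (75 mm by 190 mm) begins 51 mm behind the grasp point.
Start: joints at [-1.263, 0.321, -0.07, 1.45, 0.023, 1.371, -0.057], TCP at [0.188, 0.622, 0.223] pointing down, gripper open.
Joint ranges: [-2.86, 2.86], [-0.3, 2.09], [-1.38, 1.24], [0.06, 2.45], [-1.56, 4.7], [0.09, 2.05], [-2.69, 2.69]. Speed limits (rad/s): [2.57, 2.57, 3.14, 3.14, 3.14, 3.14, 3.14].

## Interface

Orientations are given as a rotation vector (axis times angle).
In Python, from bench import * gives the robot as it stands.
- The arm moves only by the shell command python3 -m jog 'ROWS' [OPENING] [FORCE]. ROWS is JSON, a list of rows, each a list of 4 numbers: the shift along the world's x, y, z in mm, then the turn about the world's z in rad. In form: [[x, y, z, twist], ...]. A call has exactly 8 rows; each row is the pose to reach, as a shift and turn from the pose commanded when the call began; what a row does not reach only later rows make up. A row lasts 1/8 s, in which the tool goes at most 62.5 mm and 10.7 degrees, less where a joint would pass 70% of its speed; a pose out of reach is approached as far as the arm can. A call with a gripper value outside its range is refused whole. OPENING is the opening, from -1 (shut) to 1 (fully open), set as the call begins (- or left out, the last holds). The fingers move at their own pace and stop on an object; FORCE is the grip in N (left out, the last holds). Time passes only in rows, so rows that repeat a pose let the fingers close, or fill a call up. It gives the time, the measured TCP pose, the force and the opening at its end, in the units of the state.
- get_state(): the state, without advancing time (a new reading comes with each control period).
- get_image(name): name is "scene" or "side" or "wrist"; returns a dict with "image" (400x640x3 uint8, red, green, blue), "fx", "fy", "cx", "cy" (pixels), "position" and "rotation" of the camera in the world; the wrist camera has in their place "tool_from_camera" (4x4, takes a point from camera to tool coordinates, whose origin is the TCP and whose axes are the flange's). Camera axes: x right, y down, z forward; pixel columns grow to the right and rows downward; lengths in m; the calibration is good to about 2 mm. A picture is of the moment at which its call begins: read the wrist's pose just before it. There is no depth.
- close_job(): hands the job in, once; it reports no verdict.
The state is a dict: "time": time; "joint_positions": joint angles; "qd": joint speeds; "joint_torque": joint torques, N m; "position": TCP position; "tool_rot": TCP orientation; "ft_force": force on the tool from outside, world axes, zero at the start; "torque": the same for the moment, N m; "grip_width": opening from 0.0 (shut) to 1.0 (fully open).
Only numpy, scipy, OpenCV 4.12 (cv2) and the standard library are available. Lean on these libraries where they do the work, as an engineer would, in place of code of your own. Each camera call takes 0.05 s, during which the arm holds its last target. There are 200 camera calls.

## Working session

There is one attempt and no reset: what is moved stays moved. The work goes in short steps, Python scripts to look and compute and a shell command to move; the robot and the scene stay as the last step left them, time stands still between calls to the robot, and variables do not carry over. Pictures are saved under pics/ and viewed, about 12 in all and at most 16, crops included, and the job is handed in when it is done.

```bash
ls; mkdir -p pics
cat > h.py <<'E'
from bench import *
import numpy as np, cv2
from scipy.spatial.transform import Rotation as R
def snap(n,f):
    s=get_state(); d=get_image(n); cv2.imwrite('pics/'+f,d['image'][:,:,::-1]); 
    if n=='wrist':
        T=np.eye(4);T[:3,:3]=R.from_rotvec(s['tool_rot']).as_matrix();T[:3,3]=s['position']
        C=T@np.array(d['tool_from_camera']); d['position']=C[:3,3]; d['rotation']=C[:3,:3]
    np.save('pics/'+f+'.npy',np.array([d],dtype=object),allow_pickle=True)
    return d
def load(f): return np.load('pics/'+f+'.npy',allow_pickle=True)[0]
def ray(d,u,v,z):
    r=np.array(d['rotation']);
    if r.shape!=(3,3): r=R.from_rotvec(r).as_matrix()
    w=r@np.array([(u-d['cx'])/d['fx'],(v-d['cy'])/d['fy'],1]); p=np.array(d['position']); return p+w*(z-p[2])/w[2]
def proj(d,P):
    r=np.array(d['rotation']); c=r.T@(np.array(P)-np.array(d['position'])); return np.array([c[0]/c[2]*d['fx']+d['cx'],c[1]/c[2]*d['fy']+d['cy']])
E
python3 - <<'E'
from h import *
for n in ['scene','side','wrist']:
    d=snap(n,n+'0.png'); print(n,d['fx'],d['cx'],d['cy'],np.round(d['position'],3),np.round(d['rotation'],3).tolist())
print(get_state())
E
```

```text
pics
scene 489.27943736550026 318.79468150847504 207.03326278033643 [1.264 0.503 1.46 ] [-1.242, -2.477, 0.742]
side 431.6077843953782 319.09705605863536 197.8655740660745 [ 0.466 -1.034  0.722] [-2.13, 0.07, -0.023]
wrist 318.4215574938039 319.8275201335923 198.0539410498001 [0.11  0.646 0.384] [[0.291, 0.912, 0.288], [0.957, -0.277, -0.09], [-0.002, 0.302, -0.953]]
{'time': 0.15, 'joint_positions': array([-1.26290451,  0.3216477 , -0.07010739,  1.45134225,  0.02258873,
        1.37079647, -0.05690068]), 'qd': array([ 9.13769963e-04, -3.22129452e-04, -1.66361539e-04, -3.08831888e-03,
        5.59363118e-05, -5.10706782e-04,  1.79832670e-04]), 'joint_torque': array([-1.17936679e-04, -4.91798222e+01, -4.04710164e-01, -3.12875032e+01,
       -6.39856956e-02,  4.05833311e-02,  1.13668170e-04]), 'position': array([0.18814169, 0.62176466, 0.22174257]), 'tool_rot': array([-4.59743552e-01, -3.10762763e+00,  2.19860161e-03]), 'ft_force': array([0.64631671, 0.44840934, 0.06823696]), 'torque': array([ 0.00789552,  0.00342042, -0.01604246]), 'grip_width': 1.001158971478125}
```

View pics/scene0.png

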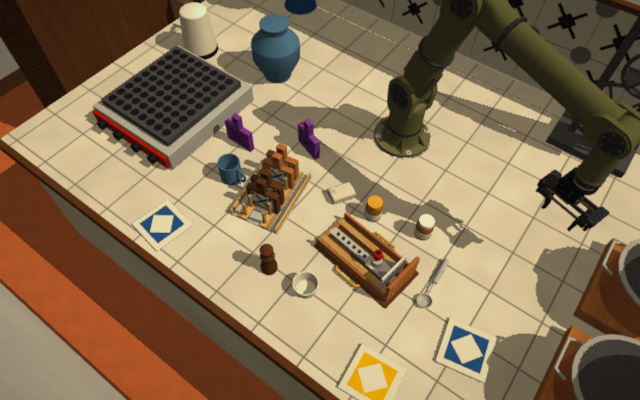

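View pics/side0.png

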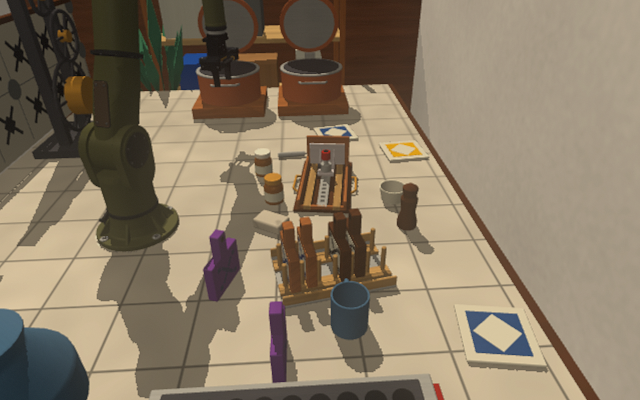

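The scene picture shows the rack with brown boards near (272,188), two purple look-alikes at (240,130) and (309,138), and the caddy at (368,258) with its red knob at (377,256). In the side view the rack is at (335,255) with handles at x≈290, 307, 340 and 357, and the knob is at (326,155). The candidates are the brown boards, which are wanted, and the purple ones, which are decoys. I'll check with close crops.

```bash
sed -i "s/    r=np.array(d\['rotation'\]); c=/    r=np.array(d['rotation']); r=r if r.shape==(3,3) else R.from_rotvec(r).as_matrix(); c=/" h.py
python3 - <<'E'
import cv2,numpy as np
a=cv2.imread('pics/scene0.png'); b=cv2.imread('pics/side0.png')
A=cv2.resize(a[140:240,215:315],(396,396),interpolation=cv2.INTER_CUBIC)
A2=cv2.resize(a[205:305,310:430],(400,333),interpolation=cv2.INTER_CUBIC)
B=cv2.resize(b[200:310,260:400],(400,314),interpolation=cv2.INTER_CUBIC)
B2=cv2.resize(b[125:225,285:370],(240,282),interpolation=cv2.INTER_CUBIC)
c=np.zeros((600,800,3),np.uint8)
A=cv2.resize(A,(300,300));c[:300,:300]=A; c[:300,400:760]=cv2.resize(A2,(360,300)); c[300:600,:382]=cv2.resize(B,(382,300)); c[300:600,400:655]=cv2.resize(B2,(255,300))
cv2.imwrite('pics/crop1.png',c)
E
```

```text
(no output)
```

View pics/crop1.png

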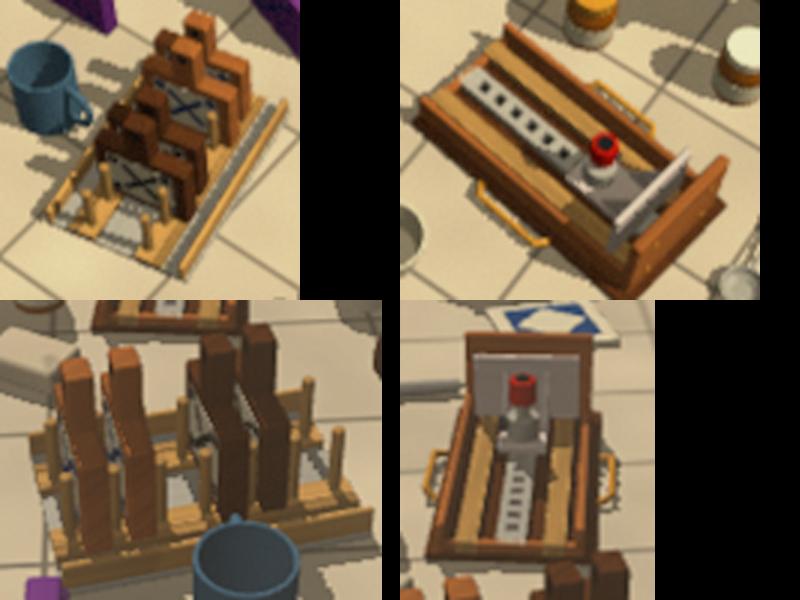

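The crop shows four brown boards in the rack, two orange-brown and two dark. From the caddy side they look like slots 1, 2, 4 and 5, with 3 and 6 empty. The caddy's pin is down and its wall is on the far side, at the right in the scene view. Next I'll triangulate.

Run:
```python
from h import *
S=load('scene0.png');D=load('side0.png')
f=lambda x,y:(215+x/3,140+y/3); g=lambda x,y:(310+(x-400)/3,205+y/3)
k=lambda x,y:(260+x*.3665,200+(y-300)*.3665); m=lambda x,y:(285+(x-400)/3,125+(y-300)/3)
def tri(u,v):
    A=[];b=[]
    for d,p in((S,u),(D,v)):
        o=np.array(d['position']);w=ray(d,*p,0)-o;w/=np.linalg.norm(w);P=np.eye(3)-np.outer(w,w);A.append(P);b.append(P@o)
    return np.linalg.lstsq(np.vstack(A),np.hstack(b),rcond=None)[0]
for a,b in zip([(200,22),(187,45),(152,97),(140,122)],[(77,367),(123,355),(216,343),(259,333)]):
    print('handle',ray(S,*f(*a),.164).round(3),ray(D,*k(*b),.164).round(3),tri(f(*a),k(*b)).round(3))
def red(d):
    h=cv2.cvtColor(d['image'],cv2.COLOR_RGB2HSV);M=((h[...,0]<6)|(h[...,0]>174))&(h[...,1]>190)&(h[...,2]>90)
    n,l,s,c=cv2.connectedComponentsWithStats(M.astype(np.uint8)); return [(c[i],s[i,4]) for i in range(1,n) if s[i,4]>15]
rs,rd=red(S),red(D);print(rs,rd)
for c,_ in rs:
  for e,_ in rd:
    if 350<c[0]<400 and 300<e[0]<350: print('knob',tri(c,e),ray(S,*c,.092),ray(D,*e,.092))
print('wall top outer',ray(S,*g(630,265),.115),ray(S,*g(725,160),.115), 'side', ray(D,*m(467,335),.115),ray(D,*m(591,335),.115))
print('strip far end',ray(S,*g(470,80),.02),ray(S,*g(487,90),.02),'cheek',ray(S,*g(505,28),.044),ray(S,*g(415,100),.044))
print('side near cheek',ray(D,*m(428,555),.0),ray(D,*m(588,553),.0),ray(D,*m(511,515),.02))
```

```text
handle [ 0.437 -0.249  0.164] [ 0.438 -0.252  0.164] [ 0.437 -0.25   0.163]
handle [ 0.472 -0.239  0.164] [ 0.475 -0.238  0.164] [ 0.474 -0.238  0.165]
handle [ 0.554 -0.223  0.164] [ 0.554 -0.226  0.164] [ 0.553 -0.224  0.163]
handle [ 0.588 -0.211  0.164] [ 0.591 -0.214  0.164] [ 0.59  -0.212  0.163]
[(array([133.1260745 , 137.42120344]), np.int32(349)), (array([378.12, 254.44]), np.int32(50))] [(array([437.92537313, 391.64179104]), np.int32(67))]
wall top outer [0.65823283 0.32625952 0.115     ] [0.50014647 0.34270278 0.115     ] side [0.50004768 0.32852749 0.115     ] [0.64078118 0.31664342 0.115     ]
strip far end [0.5321271  0.04612608 0.02      ] [0.53125549 0.06927147 0.02      ] cheek [0.46356644 0.04543757 0.044     ] [0.6021885  0.01990198 0.044     ]
side near cheek [0.44776523 0.05214073 0.        ] [0.60841635 0.04352345 0.        ] [0.53399481 0.08953144 0.02      ]
```

```bash
python3 - <<'E'
from h import *
S=load('scene0.png');D=load('side0.png')
print('knob',ray(S,378.1,254.4,.092),ray(D,325.7,154.3,.092))
E
python3 -m jog '[[45,-50,10,-0.17],[90,-105,20,-0.34],[135,-160,30,-0.51],[180,-210,40,-0.68],[225,-262,50,-0.85],[270,-310,60,-1.02],[315,-360,70,-1.19],[345,-390,80,-1.36]]' 1 20
```

```text
knob [0.55157256 0.23084738 0.092     ] [0.55617126 0.23479444 0.092     ]
time: 1.15
position: [0.5158, 0.2497, 0.2976]
tool_rot: [-2.317, -2.121, 0.0]
ft_force: [1.3, 0.7, -1.1]
grip_width: 0.998
```

```bash
python3 -m jog '[[20,-8,0,0],[38,-17,0,0],[38,-17,0,0],[38,-17,0,0],[38,-17,0,0],[38,-17,0,0],[38,-17,0,0],[38,-17,0,0]]'
python3 - <<'E'
from h import *
snap('wrist','w1.png')
E
```

```text
time: 2.15
position: [0.5529, 0.2345, 0.2976]
tool_rot: [2.312, 2.127, 0.0]
ft_force: [-0.5, -0.5, -0.3]
grip_width: 1.001
```

View pics/w1.png

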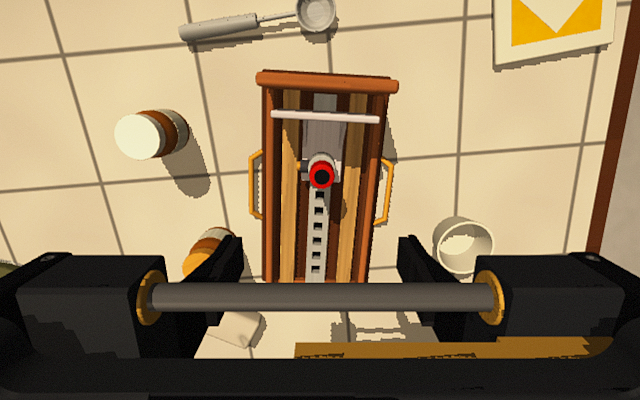

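The knob is at (321,176), the wall top at (257..397, 75..90), the stop plate top at (272,114)–(379,120), and the strip holes run (319,195) to (315,269).

Run:
```python
from h import *
d=load('w1.png');h=cv2.cvtColor(d['image'],cv2.COLOR_RGB2HSV)
M=(((h[...,0]<4)|(h[...,0]>176))&(h[...,1]>215)&(h[...,2]>120)).astype(np.uint8)
n,l,s,c=cv2.connectedComponentsWithStats(M)
for i in range(1,n):
    if s[i,4]>80: print('red',s[i],c[i],ray(d,*c[i],.106))
c2=np.mean(cv2.boxPoints(cv2.minAreaRect(np.argwhere(M[150:200,290:350])[:,::-1].astype(np.float32))),0)+[290,150];print(c2,'knob',ray(d,*c2,.106))
p=[ray(d,272,116,.102),ray(d,379,121,.102)];print('stop plate',p,np.linalg.norm(p[0]-p[1]),np.arctan2(*(p[1]-p[0])[1::-1]))
q=[ray(d,319,195,.014),ray(d,315,269,.014)];print('strip',q)
e=[ray(d,257,90,.115),ray(d,398,93,.115)];print('wall lower top edge',e,np.linalg.norm(e[0]-e[1]))
e=[ray(d,258,72,.115),ray(d,396,80,.115)];print('wall upper',e)
```

```text
red [310 161  24  27 341] [321.14076246 173.20821114] [0.55556172 0.2353654  0.106     ]
[321.5 174. ] knob [0.55589277 0.23441141 0.106     ]
stop plate [array([0.50741671, 0.30255014, 0.102     ]), array([0.62347313, 0.2874256 , 0.102     ])] 0.11703779317276368 -0.1295902180302379
strip [array([0.54827356, 0.18167758, 0.014     ]), array([0.53158796, 0.06034125, 0.014     ])]
wall lower top edge [array([0.49738067, 0.3300705 , 0.115     ]), array([0.64147088, 0.31497015, 0.115     ])] 0.1448792920977498
wall upper [array([0.50085707, 0.34704965, 0.115     ]), array([0.63957382, 0.32772571, 0.115     ])]
```

```bash
python3 -m jog '[[3,-1,-50,-0.05],[3,-1,-100,-0.05],[3,-1,-150,-0.05],[3,-1,-190,-0.05],[3,-1,-210,-0.05],[3,-1,-222,-0.05],[3,-1,-222,-0.05],[3,-1,-222,-0.05]]' 1 20; python3 -m jog '[[0,0,0,0],[0,0,0,0],[0,0,0,0],[0,0,0,0],[0,0,0,0],[0,0,0,0],[0,0,0,0],[0,0,0,0]]' -1 30
```

```text
time: 3.2
position: [0.5571, 0.2339, 0.0771]
tool_rot: [2.364, 2.068, 0.004]
ft_force: [0.4, 0.2, 0.4]
grip_width: 0.996
time: 4.2
position: [0.5551, 0.2335, 0.0754]
tool_rot: [-2.363, -2.069, 0.002]
ft_force: [-4.6, 0.0, 3.3]
grip_width: 0.336
```

```bash
python3 -m jog '[[0,0,5,0],[0,0,10,0],[0,0,15,0],[0,0,20,0],[0,0,23,0],[0,0,23,0],[0,0,23,0],[0,0,23,0]]'
```

```text
time: 5.2
position: [0.5551, 0.2334, 0.0977]
tool_rot: [-2.363, -2.069, 0.003]
ft_force: [-3.6, 1.8, -13.9]
grip_width: 0.335
```

```bash
python3 -m jog '[[-2,-15,-1,0],[-5,-37,-1,0],[-8,-59,-1,0],[-11,-81,-1,0],[-14,-103,-1,0],[-16,-123,-1,0],[-18,-139,-1,0],[-18,-139,-1,0]]'; python3 -m jog '[[0,0,0,0],[0,0,0,0],[0,0,0,0],[0,0,30,0],[0,0,80,0],[0,0,130,0],[0,0,180,0],[0,0,200,0]]' 1
```

```text
time: 6.2
position: [0.5355, 0.0917, 0.0975]
tool_rot: [-2.365, -2.065, 0.008]
ft_force: [-8.8, -0.7, -6.6]
grip_width: 0.33
time: 7.2
position: [0.5406, 0.0942, 0.3029]
tool_rot: [2.362, 2.065, 0.013]
ft_force: [0.7, -0.2, 0.5]
grip_width: 0.996
```

```bash
python3 -m jog '[[-5,-40,10,-0.15],[-10,-80,20,-0.3],[-15,-120,20,-0.45],[-20,-160,20,-0.6],[-25,-200,20,-0.75],[-30,-240,20,-0.9],[-35,-280,20,-1.05],[-40,-314,20,-1.2]]'; python3 -m jog '[[0,0,0,0],[0,0,0,0],[0,0,0,0],[0,0,0,0],[0,0,0,0],[0,0,0,0],[0,0,0,0],[0,0,0,0]]';python3 - <<'E'
from h import *
snap('wrist','w2.png')
E
```

```text
time: 8.2
position: [0.4984, -0.2224, 0.3193]
tool_rot: [3.118, 0.362, 0.006]
ft_force: [1.4, 0.8, -0.9]
grip_width: 1.0
time: 9.2
position: [0.498, -0.2196, 0.3175]
tool_rot: [3.119, 0.373, -0.0]
ft_force: [-0.6, 0.2, 0.3]
grip_width: 0.998
```

View pics/w2.png

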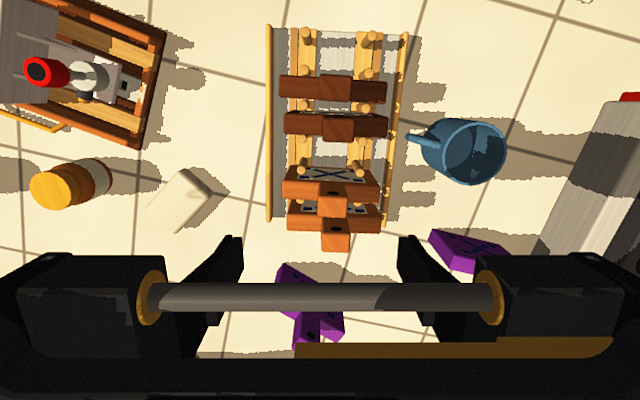

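The wrist view shows four handles at about (336,85), (339,124), (332,205) and (335,241), all inside the rack. I'll zoom in for the edges.

Run:
```python
import cv2
a=cv2.imread('pics/w2.png')[60:260,270:410]; cv2.imwrite('pics/c2.png',cv2.resize(a,(420,600),interpolation=cv2.INTER_CUBIC))
```

```text
(no output)
```

View pics/c2.png

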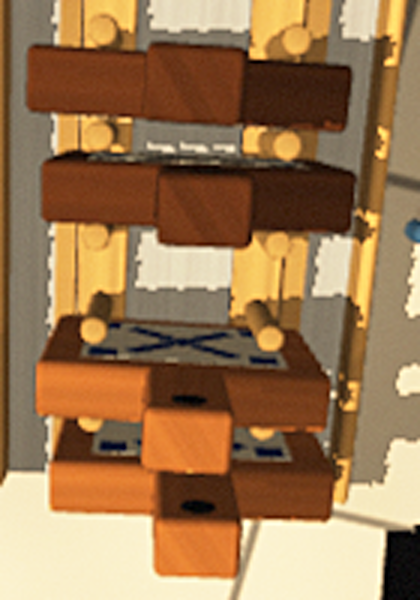

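The crop gives handle-top centres at (196,83), (205,208), (187,439) and (197,545).

Run:
```python
from h import *
d=load('w2.png')
P=[ray(d,270+x/3,60+y/3,.164) for x,y in[(196,83),(205,208),(187,439),(197,545)]]
for p in P: print(p.round(4))
for a,b in [((147,83),(245,86)),((142,437),(230,440)),((30,78),(350,97))]: 
    z=.164 if a[0]>100 else .109
    e=ray(d,270+b[0]/3,60+b[1]/3,z)-ray(d,270+a[0]/3,60+a[1]/3,z);print(np.linalg.norm(e),np.degrees(np.arctan2(e[1],e[0])))
v=P[0]-P[3];print(np.degrees(np.arctan2(v[1],v[0])),np.linalg.norm(v))
W=np.array([.568,.3255]);yc=np.array([-.137,-.9906])
for i in range(4): print('slot',i,(W+yc*(.013+.025*i)).round(4))
```

```text
[ 0.5919 -0.2121  0.164 ]
[ 0.5555 -0.2245  0.164 ]
[ 0.4772 -0.2383  0.164 ]
[ 0.4386 -0.2518  0.164 ]
0.030653162148073943 -78.11191086799741
0.030797507463206735 -78.52146366597883
0.11780576596846085 -79.66860101426909
14.520778489630914 0.15832939787041134
slot 0 [0.5662 0.3126]
slot 1 [0.5628 0.2879]
slot 2 [0.5594 0.2631]
slot 3 [0.5559 0.2383]
```

```bash
python3 -m jog '[[40,4,0,-0.02],[80,7,-30,-0.02],[94,8,-70,-0.02],[94,8,-110,-0.02],[94,8,-150,-0.02],[94,8,-180,-0.02],[94,8,-197,-0.02],[94,8,-197,-0.02]]' 1 40;python3 -m jog '[[0,0,0,0],[0,0,0,0],[0,0,0,0],[0,0,0,0],[0,0,0,0],[0,0,0,0],[0,0,0,0],[0,0,0,0]]' -1 40
```

```text
time: 10.25
position: [0.5914, -0.2113, 0.1196]
tool_rot: [-3.123, -0.342, 0.003]
ft_force: [-0.5, 0.4, 0.2]
grip_width: 1.0
time: 11.25
position: [0.5919, -0.2115, 0.1205]
tool_rot: [3.123, 0.342, -0.0]
ft_force: [-0.4, 0.3, 0.4]
grip_width: 0.372
```

```bash
python3 -m jog '[[0,0,20,0],[0,0,50,0],[0,0,85,0],[0,0,130,0],[0,0,175,0],[0,20,200,0.05],[0,60,200,0.15],[0,110,200,0.3]]'; python3 -m jog '[[-5,60,0,0.15],[-10,120,0,0.3],[-15,180,0,0.45],[-20,240,0,0.6],[-22,290,0,0.74],[-24,340,0,0.86],[-26,390,0,0.915],[-26,412,0,0.915]]'
python3 - <<'E'
from h import *
snap('wrist','w3.png')
E
```

```text
time: 12.25
position: [0.5915, -0.1024, 0.322]
tool_rot: [3.035, 0.805, 0.001]
ft_force: [0.3, 0.8, -3.0]
grip_width: 0.369
time: 13.25
position: [0.5645, 0.3142, 0.3207]
tool_rot: [-2.364, -2.067, 0.0]
ft_force: [-0.1, 0.2, -2.6]
grip_width: 0.37
```

View pics/w3.png

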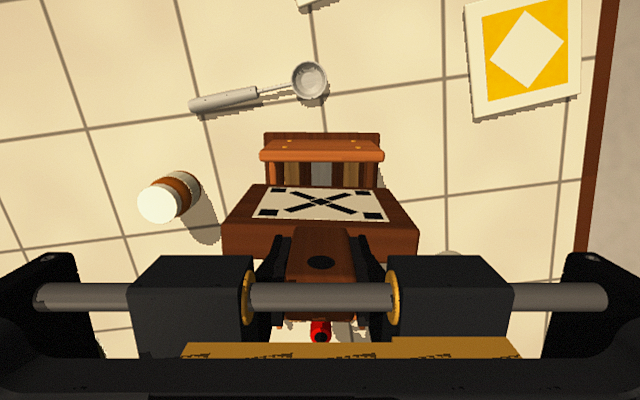

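The board is held square. The wall's inner top edge is at row ~162 and the board body spans (222..418, 185..258). I'll check the wall face against that edge.

Run:
```python
from h import *
d=load('w3.png')
a,b=ray(d,260,159,.115),ray(d,384,163,.115);print('inner wall edge',a,b,(a+b)/2,np.linalg.norm(a-b))
a,b=ray(d,260,147,.115),ray(d,384,150,.115);print('outer',(a+b)/2)
# board: body top at tcp z +? lower edge z = .322-.1205+.014
z0=.3207-.1205+.014
print('body top far edge',ray(d,250,185,z0),ray(d,387,185,z0),'handle top corners',ray(d,293,262,z0+.150-.055))
yc=np.array([-.137,-.9906]);print('proj tcp', np.array([.5645,.3142])@yc, 'tgt', np.array([.568,.3255])@yc)
```

```text
inner wall edge [0.49806899 0.33824334 0.115     ] [0.64108631 0.31409332 0.115     ] [0.56957765 0.32616833 0.115     ] 0.14504198157063555
outer [0.57147775 0.34065361 0.115     ]
body top far edge [0.50633659 0.33263156 0.2142    ] [0.62499126 0.31657219 0.2142    ] handle top corners [0.54766187 0.30391753 0.3092    ]
proj tcp -0.38858302 tgt -0.4002563
```

```bash
python3 -m jog '[[0,0,-20,0],[0,0,-50,0],[0,0,-80,0],[0,0,-110,0],[0,0,-140,0],[0,0,-165,0],[0,0,-182,0],[0,0,-189,0]]'; python3 -m jog '[[0,0,-1,0],[0,0,-1,0],[0,0,-1,0],[0,0,-1,0],[0,0,-1,0],[0,0,-1,0],[0,0,-1,0],[0,0,-1,0]]' - 40
```

```text
time: 14.3
position: [0.5661, 0.3092, 0.131]
tool_rot: [2.37, 2.061, -0.002]
ft_force: [0.4, 0.2, -2.1]
grip_width: 0.366
time: 15.3
position: [0.566, 0.3104, 0.1305]
tool_rot: [2.369, 2.063, 0.0]
ft_force: [-0.5, -0.4, -1.9]
grip_width: 0.368
```

```bash
python3 -m jog '[[0,0,-1,0],[0,0,-1,0],[0,0,-1,0],[0,0,-1,0],[0,0,-1,0],[0,0,-1,0],[0,0,-1,0],[0,0,-1,0]]'; python3 -m jog '[[0,0,0,0],[0,0,0,0],[0,0,0,0],[0,0,40,0],[0,0,90,0],[0,0,140,0],[0,0,180,0],[0,0,190,0]]' 1
python3 - <<'E'
from h import *
snap('wrist','w4.png');snap('scene','s4.png')
a=cv2.imread('pics/w4.png');b=cv2.imread('pics/s4.png')[120:320,200:450]
cv2.imwrite('pics/c4.png',np.vstack([cv2.resize(b,(480,384)),a[100:300,80:560]]))
E
```

```text
time: 16.3
position: [0.566, 0.3106, 0.1305]
tool_rot: [-2.369, -2.063, -0.001]
ft_force: [-3.2, -1.0, 5.9]
grip_width: 0.369
time: 17.3
position: [0.5673, 0.3108, 0.3229]
tool_rot: [2.369, 2.062, 0.009]
ft_force: [1.0, -0.2, 0.2]
grip_width: 0.998
```

View pics/c4.png

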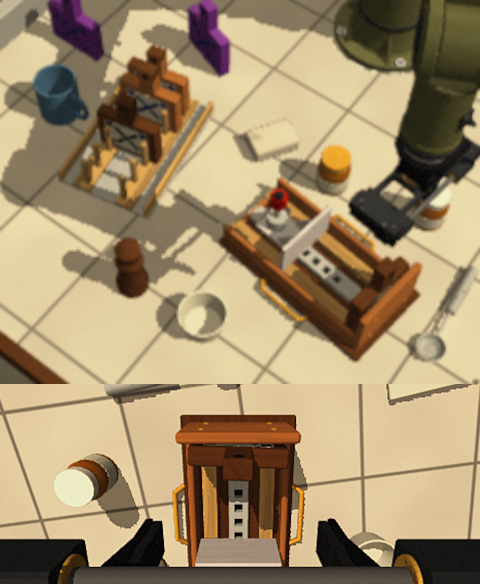

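Board 1 stands at the wall, upright. Next is the second dark board.

```bash
python3 -m jog '[[-1,-55,0,-0.15],[-2,-110,0,-0.3],[-3,-170,0,-0.45],[-4,-230,0,-0.6],[-5,-290,0,-0.75],[-6,-350,0,-0.9],[-8,-410,0,-1.05],[-9,-465,0,-1.2]]' 1 40; python3 -m jog '[[-1,-50,0,-0.015],[-1,-70,-10,-0.015],[-1,-70,-50,-0.015],[-1,-70,-95,-0.015],[-1,-70,-140,-0.015],[-1,-70,-175,-0.015],[-1,-70,-194,-0.015],[-1,-70,-199,-0.015]]'; python3 -m jog '[[0,0,0,0],[0,0,0,0],[0,0,0,0],[0,0,0,0],[0,0,0,0],[0,0,0,0],[0,0,0,0],[0,0,0,0]]' -1 40
```

```text
time: 18.4
position: [0.5557, -0.1565, 0.3174]
tool_rot: [-3.121, -0.356, 0.004]
ft_force: [0.5, 1.2, 0.1]
grip_width: 1.0
time: 19.4
position: [0.5549, -0.2242, 0.1188]
tool_rot: [-3.122, -0.341, 0.005]
ft_force: [0.0, -0.2, 0.9]
grip_width: 1.002
time: 20.4
position: [0.5559, -0.2245, 0.1205]
tool_rot: [-3.123, -0.342, 0.0]
ft_force: [-0.5, -0.4, -0.7]
grip_width: 0.363
```

```bash
python3 -m jog '[[0,0,20,0],[0,0,50,0],[0,0,85,0],[0,0,130,0],[0,0,175,0],[0,20,200,0.05],[0,60,200,0.15],[0,110,200,0.3]]'; python3 -m jog '[[1,60,0,0.15],[2,120,0,0.3],[3,180,0,0.45],[4,240,0,0.6],[5,290,0,0.74],[6,340,0,0.86],[7,385,0,0.915],[7,398,0,0.915]]'; python3 -m jog '[[0,0,-10,0],[0,0,-40,0],[0,0,-75,0],[0,0,-110,0],[0,0,-145,0],[0,0,-170,0],[0,0,-187,0],[0,0,-191,0]]';  python3 -m jog '[[0,0,-1,0],[0,0,-1,0],[0,0,-1,0],[0,0,-1,0],[0,0,-1,0],[0,0,-1,0],[0,0,-1,0],[0,0,-1,0]]'
```

```text
time: 21.4
position: [0.5556, -0.1153, 0.3222]
tool_rot: [3.035, 0.805, 0.003]
ft_force: [0.7, 0.3, -1.8]
grip_width: 0.37
time: 22.4
position: [0.5617, 0.2874, 0.3207]
tool_rot: [-2.363, -2.069, 0.0]
ft_force: [-0.4, -0.3, -2.5]
grip_width: 0.368
time: 23.4
position: [0.5631, 0.2816, 0.1303]
tool_rot: [2.371, 2.06, -0.002]
ft_force: [-5.8, -3.3, 12.3]
grip_width: 0.366
time: 24.4
position: [0.5635, 0.2821, 0.1303]
tool_rot: [2.37, 2.061, 0.0]
ft_force: [-2.4, -2.9, 6.7]
grip_width: 0.364
```

```bash
python3 -m jog '[[0,0,0,0],[0,0,0,0],[0,0,0,0],[0,0,40,0],[0,0,90,0],[0,0,140,0],[0,0,180,0],[0,0,192,0]]' 1;python3 - <<'E'
from h import *
snap('wrist','w5.png');snap('scene','s5.png')
a=cv2.imread('pics/w5.png');b=cv2.imread('pics/s5.png')[120:320,200:450]
cv2.imwrite('pics/c5.png',np.vstack([cv2.resize(b,(480,384)),a[100:300,80:560]]))
E
```

```text
time: 25.4
position: [0.5641, 0.2839, 0.3237]
tool_rot: [2.368, 2.062, 0.008]
ft_force: [0.3, 0.3, -0.8]
grip_width: 0.997
```

View pics/c5.png

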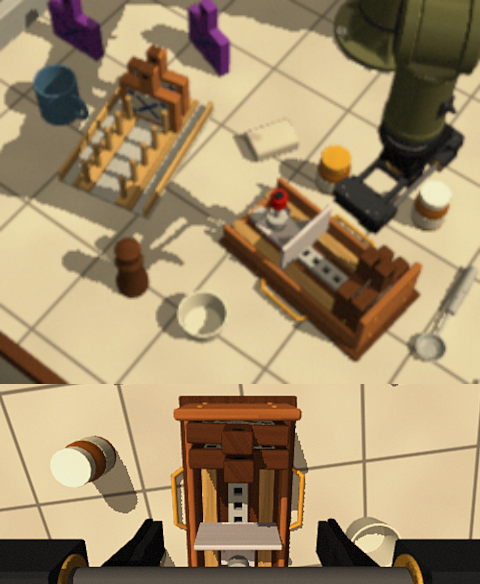

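Two boards now stand side by side in the caddy, and the two orange ones remain in the rack. Next is the third.

```bash
python3 -m jog '[[-8,-55,0,-0.15],[-18,-110,0,-0.3],[-28,-165,0,-0.45],[-38,-220,0,-0.6],[-48,-280,0,-0.75],[-60,-340,0,-0.9],[-72,-400,0,-1.05],[-85,-455,0,-1.2]]' 1 40; python3 -m jog '[[0,-50,0,-0.015],[0,-67,-10,-0.015],[0,-67,-50,-0.015],[0,-67,-95,-0.015],[0,-67,-140,-0.015],[0,-67,-175,-0.015],[0,-67,-195,-0.015],[0,-67,-200,-0.015]]'; python3 -m jog '[[0,0,0,0],[0,0,0,0],[0,0,0,0],[0,0,0,0],[0,0,0,0],[0,0,0,0],[0,0,0,0],[0,0,0,0]]' -1 40
```

```text
time: 26.5
position: [0.4764, -0.1733, 0.3185]
tool_rot: [-3.121, -0.357, 0.004]
ft_force: [0.4, -0.5, 0.7]
grip_width: 1.001
time: 27.5
position: [0.4756, -0.2377, 0.1175]
tool_rot: [-3.122, -0.341, 0.009]
ft_force: [0.3, -0.2, 0.9]
grip_width: 0.998
time: 28.5
position: [0.478, -0.2384, 0.1205]
tool_rot: [-3.123, -0.342, 0.0]
ft_force: [-0.5, 0.6, -0.2]
grip_width: 0.367
```

```bash
python3 -m jog '[[0,0,20,0],[0,0,50,0],[0,0,85,0],[0,0,130,0],[0,0,175,0],[5,20,200,0.05],[15,60,200,0.15],[25,110,200,0.3]]'; python3 -m jog '[[10,55,0,0.15],[20,110,0,0.3],[28,165,0,0.45],[36,220,0,0.6],[42,275,0,0.74],[48,330,0,0.86],[54,375,0,0.915],[56,385,0,0.915]]'; python3 -m jog '[[0,0,-10,0],[0,0,-40,0],[0,0,-75,0],[0,0,-110,0],[0,0,-145,0],[0,0,-170,0],[0,0,-187,0],[0,0,-191,0]]';  python3 -m jog '[[0,0,-1,0],[0,0,-1,0],[0,0,-1,0],[0,0,-1,0],[0,0,-1,0],[0,0,-1,0],[0,0,-1,0],[0,0,-1,0]]'
```

```text
time: 29.5
position: [0.5028, -0.1286, 0.3204]
tool_rot: [3.036, 0.807, 0.0]
ft_force: [0.9, 0.3, -2.0]
grip_width: 0.368
time: 30.5
position: [0.5576, 0.2612, 0.3185]
tool_rot: [-2.361, -2.07, 0.004]
ft_force: [-0.8, 0.1, -2.4]
grip_width: 0.365
time: 31.5
position: [0.5588, 0.2543, 0.1302]
tool_rot: [2.371, 2.06, -0.003]
ft_force: [-5.4, -3.3, 15.4]
grip_width: 0.368
time: 32.5
position: [0.559, 0.2545, 0.1302]
tool_rot: [2.371, 2.061, -0.001]
ft_force: [-4.6, -1.8, 5.1]
grip_width: 0.367
```

```bash
python3 -m jog '[[0,0,0,0],[0,0,0,0],[0,0,0,0],[0,0,40,0],[0,0,90,0],[0,0,140,0],[0,0,180,0],[0,0,192,0]]' 1; python3 -m jog '[[-12,-55,0,-0.15],[-24,-110,0,-0.3],[-36,-165,0,-0.45],[-48,-220,0,-0.6],[-60,-275,0,-0.75],[-75,-330,0,-0.9],[-90,-390,0,-1.05],[-105,-445,0,-1.2]]' 1 40; python3 -m jog '[[-5,-50,0,-0.015],[-10,-63,0,-0.015],[-15,-63,0,-0.015],[-15,-63,0,-0.015],[-15,-63,0,-0.015],[-15,-63,0,-0.015],[-15,-63,0,-0.015],[-15,-63,0,-0.015]]';python3 - <<'E'
from h import *
snap('wrist','w6.png');snap('scene','s6.png')
a=cv2.imread('pics/w6.png');b=cv2.imread('pics/s6.png')[120:320,200:450]
cv2.imwrite('pics/c6.png',np.vstack([cv2.resize(b,(480,384)),a[100:300,80:560]]))
E
```

```text
time: 33.5
position: [0.5602, 0.2567, 0.3236]
tool_rot: [2.369, 2.062, 0.008]
ft_force: [-0.4, -0.2, 0.0]
grip_width: 0.998
time: 34.5
position: [0.4527, -0.1904, 0.3194]
tool_rot: [-3.121, -0.357, 0.001]
ft_force: [1.1, -0.1, -0.7]
grip_width: 0.999
time: 35.5
position: [0.4391, -0.2515, 0.3205]
tool_rot: [3.123, 0.342, -0.0]
ft_force: [1.0, 0.2, -0.2]
grip_width: 1.002
```

View pics/c6.png

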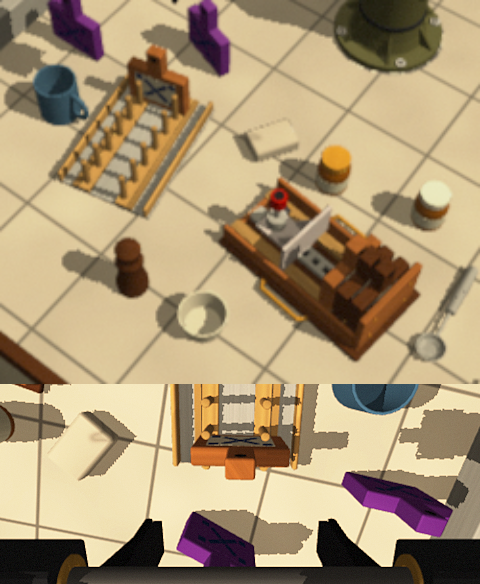

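```bash
python3 - <<'E'
from h import *
print(ray(load('w6.png'),320,183.5,.164))
E
python3 -m jog '[[0,0,-10,0],[0,0,-50,0],[0,0,-95,0],[0,0,-140,0],[0,0,-175,0],[0,0,-195,0],[0,0,-200,0],[0,0,-200,0]]' 1 40; python3 -m jog '[[0,0,0,0],[0,0,0,0],[0,0,0,0],[0,0,0,0],[0,0,0,0],[0,0,0,0],[0,0,0,0],[0,0,0,0]]' -1 40
```

```text
[ 0.43856406 -0.25195564  0.164     ]
time: 36.6
position: [0.439, -0.2517, 0.1206]
tool_rot: [3.123, 0.341, -0.0]
ft_force: [-0.0, -0.2, 0.6]
grip_width: 1.0
time: 37.6
position: [0.439, -0.2516, 0.1205]
tool_rot: [3.123, 0.341, -0.0]
ft_force: [0.8, -0.0, 0.3]
grip_width: 0.365
```

```bash
python3 -m jog '[[0,0,20,0],[0,0,50,0],[0,0,85,0],[0,0,130,0],[0,0,175,0],[10,20,200,0.05],[25,60,200,0.15],[40,110,200,0.3]]'; python3 -m jog '[[12,55,0,0.15],[24,110,0,0.3],[36,165,0,0.45],[48,220,0,0.6],[58,275,0,0.74],[68,330,0,0.86],[76,368,0,0.915],[76,371,0,0.915]]'; python3 -m jog '[[0,0,-10,0],[0,0,-40,0],[0,0,-75,0],[0,0,-110,0],[0,0,-145,0],[0,0,-170,0],[0,0,-187,0],[0,0,-191,0]]';  python3 -m jog '[[0,0,-1,0],[0,0,-1,0],[0,0,-1,0],[0,0,-1,0],[0,0,-1,0],[0,0,-1,0],[0,0,-1,0],[0,0,-1,0]]'
```

```text
time: 38.6
position: [0.479, -0.1415, 0.3206]
tool_rot: [3.036, 0.807, 0.001]
ft_force: [0.0, 0.7, -1.8]
grip_width: 0.363
time: 39.6
position: [0.5538, 0.2339, 0.3185]
tool_rot: [-2.362, -2.07, 0.004]
ft_force: [-1.0, -0.9, -2.4]
grip_width: 0.369
time: 40.6
position: [0.5547, 0.2279, 0.1302]
tool_rot: [-2.371, -2.061, 0.002]
ft_force: [-6.7, -2.5, 15.5]
grip_width: 0.367
time: 41.6
position: [0.5549, 0.228, 0.1303]
tool_rot: [-2.371, -2.061, 0.001]
ft_force: [-4.5, -2.4, 5.5]
grip_width: 0.365
```

```bash
python3 -m jog '[[0,0,0,0],[0,0,0,0],[0,0,0,0],[0,0,40,0],[0,0,90,0],[0,0,140,0],[0,0,180,0],[0,0,192,0]]' 1; python3 -m jog '[[-5,-40,0,0],[-10,-80,0,0],[-15,-110,0,0],[-19,-137,0,0],[-19,-137,0,0],[-19,-137,0,0],[-19,-137,0,0],[-19,-137,0,0]]';python3 - <<'E'
from h import *
print(get_state()['position'])
snap('wrist','w7.png');snap('scene','s7.png')
a=cv2.imread('pics/w7.png');b=cv2.imread('pics/s7.png')[120:320,200:450]
cv2.imwrite('pics/c7.png',np.vstack([cv2.resize(b,(400,320)),cv2.resize(a[0:280,180:460],None,fx=400/280,fy=1)]))
E
```

```text
time: 42.6
position: [0.5562, 0.2296, 0.3235]
tool_rot: [2.369, 2.062, 0.008]
ft_force: [-0.2, -0.1, 0.0]
grip_width: 0.996
time: 43.6
position: [0.536, 0.0935, 0.3203]
tool_rot: [2.368, 2.065, -0.001]
ft_force: [-0.6, 0.4, -0.5]
grip_width: 0.999
[0.53595831 0.09346812 0.32026962]
```

View pics/w7.png

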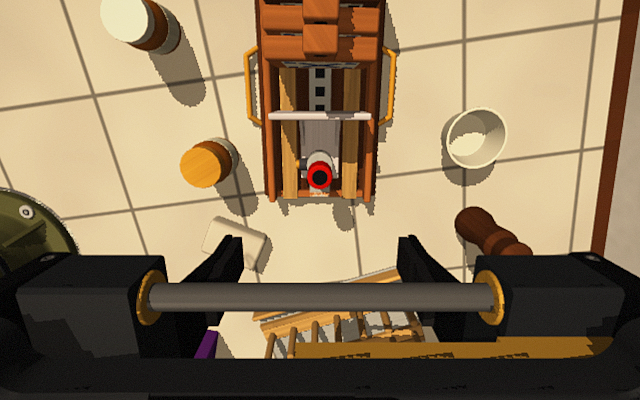

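The boards stand in a row at the top, with the stop plate at row 116 and the knob at (319,175), still up and directly below me. I'll grasp the knob.

```bash
python3 -m jog '[[0,-1,-50,0],[0,-2,-100,0],[0,-2,-150,0],[0,-2,-190,0],[0,-2,-210,0],[0,-2,-223,0],[0,-2,-223,0],[0,-2,-223,0]]' 1 20; python3 -m jog '[[0,0,0,0],[0,0,0,0],[0,0,0,0],[0,0,0,0],[0,0,0,0],[0,0,0,0],[0,0,0,0],[0,0,0,0]]' -1 30; python3 -m jog '[[1,8,0,0],[2,16,0,0],[3,24,0,0],[4,32,0,0],[5,40,0,0],[6,47,0,0],[7,54,0,0],[7,54,0,0]]'; python3 -m jog '[[0,3,0,0],[1,6,0,0],[1,9,0,0],[2,12,0,0],[2,14,0,0],[2,16,0,0],[2,16,0,0],[2,16,0,0]]'
```

```text
time: 44.7
position: [0.5368, 0.0906, 0.0986]
tool_rot: [2.369, 2.063, 0.003]
ft_force: [0.9, -0.6, -0.1]
grip_width: 0.998
time: 45.7
position: [0.5352, 0.0905, 0.0972]
tool_rot: [-2.368, -2.063, 0.002]
ft_force: [-2.8, 0.7, 0.1]
grip_width: 0.333
time: 46.7
position: [0.5429, 0.1459, 0.0975]
tool_rot: [-2.368, -2.064, -0.001]
ft_force: [-3.5, 1.3, -1.9]
grip_width: 0.334
time: 47.7
position: [0.5445, 0.1576, 0.0973]
tool_rot: [2.37, 2.06, -0.005]
ft_force: [-5.1, -5.7, -0.9]
grip_width: 0.332
```

```bash
python3 -m jog '[[0,1,0,0],[0,2,0,0],[0,3,0,0],[0,4,0,0],[1,5,0,0],[1,5,0,0],[1,5,0,0],[1,5,0,0]]'
```

```text
time: 48.7
position: [0.5451, 0.1612, 0.0971]
tool_rot: [2.371, 2.059, -0.009]
ft_force: [-6.6, -8.5, -0.5]
grip_width: 0.334
```

```bash
python3 -m jog '[[0,1,0,0],[0,2,0,0],[0,4,0,0],[0,5,0,0],[0,5,0,0],[0,5,0,0],[0,5,0,0],[0,5,0,0]]'
```

```text
time: 49.7
position: [0.5451, 0.1613, 0.0965]
tool_rot: [2.371, 2.053, -0.016]
ft_force: [-5.9, -16.2, -0.4]
grip_width: 0.332
```

It's snug: the TCP stays at y=0.161, matching stop ≈ 0.072. I'll ease off and push the pin down.

```bash
python3 -m jog '[[0,-5,0,0],[0,-6,0,0],[0,-6,-3,0],[0,-6,-7,0],[0,-6,-12,0],[0,-6,-17,0],[0,-6,-22,0],[0,-6,-24,0]]'; python3 -m jog '[[0,0,0,0],[0,0,0,0],[0,0,0,0],[0,0,0,0],[0,0,0,0],[0,0,0,0],[0,0,0,0],[0,0,0,0]]'
```

```text
time: 50.7
position: [0.5452, 0.1612, 0.0752]
tool_rot: [2.371, 2.061, -0.007]
ft_force: [-14.1, -9.5, 23.0]
grip_width: 0.335
time: 51.7
position: [0.5451, 0.1611, 0.0753]
tool_rot: [2.371, 2.06, -0.007]
ft_force: [-10.7, -9.7, 14.3]
grip_width: 0.34
```

```bash
python3 -m jog '[[0,0,0,0],[0,0,0,0],[0,0,0,0],[0,0,0,0],[0,0,30,0],[0,0,80,0],[0,0,130,0],[0,0,180,0]]' 1; python3 -m jog '[[0,0,40,0],[0,-20,80,0],[0,-60,100,0],[0,-60,100,0],[0,-60,100,0],[0,-60,100,0],[0,-60,100,0],[0,-60,100,0]]'
python3 - <<'E'
from h import *
snap('wrist','w8.png');snap('side','d8.png');snap('scene','s8.png')
a=cv2.imread('pics/w8.png')[0:260,200:460];b=cv2.imread('pics/s8.png')[160:310,290:450];c=cv2.imread('pics/d8.png')[100:230,270:400]
cv2.imwrite('pics/c8.png',np.hstack([cv2.resize(x,(s,500),interpolation=cv2.INTER_CUBIC) for x,s in((a,300),(b,250),(c,250))]) if 0 else np.hstack([cv2.resize(a,(400,400)),cv2.resize(c,(400,400))]))
cv2.imwrite('pics/c8b.png',cv2.resize(b,(640,600),interpolation=cv2.INTER_CUBIC))
E
```

```text
time: 52.7
position: [0.546, 0.1645, 0.2552]
tool_rot: [2.369, 2.063, 0.001]
ft_force: [1.3, -0.1, 0.7]
grip_width: 0.994
time: 53.7
position: [0.5458, 0.1049, 0.3531]
tool_rot: [-2.368, -2.064, 0.001]
ft_force: [0.1, 0.3, -0.2]
grip_width: 0.999
```

View pics/c8.png

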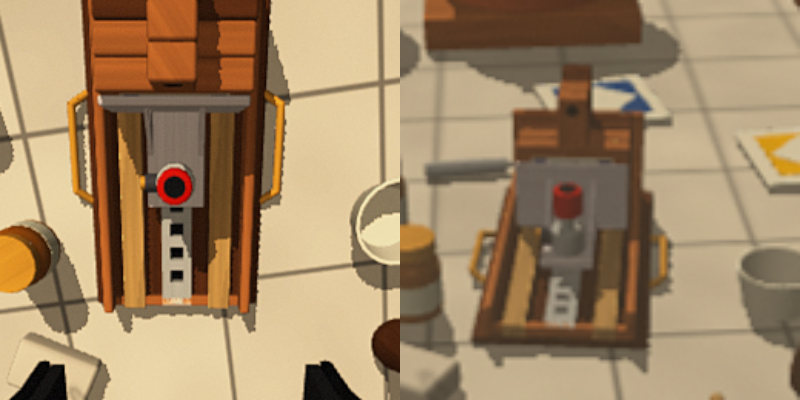

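View pics/c8b.png

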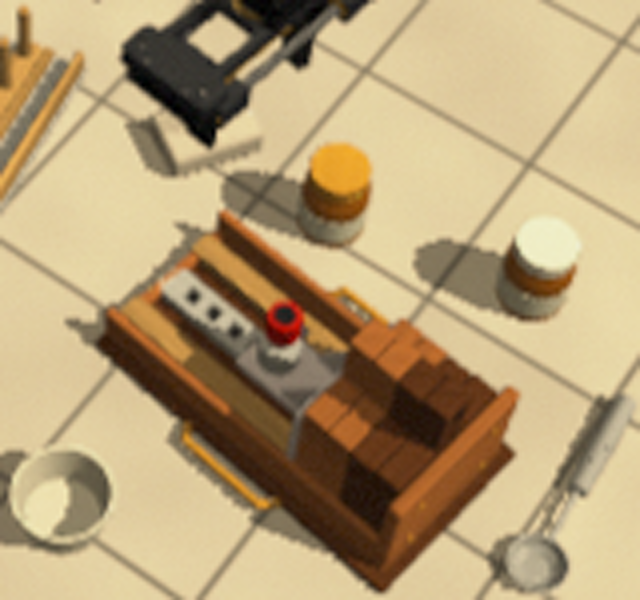

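The four boards sit tight between the wall and the stop, with the knob low over its boss. I'll do one numeric check of the knob height and then hand in.

Run:
```python
from h import *
S=load('s8.png');D=load('d8.png')
def red(d,b):
    x,y,X,Y=b;h=cv2.cvtColor(d['image'],cv2.COLOR_RGB2HSV)[y:Y,x:X];M=((h[...,0]<6)|(h[...,0]>172))&(h[...,1]>170)&(h[...,2]>60)
    p=np.argwhere(M)[:,::-1]+[x,y]; return (p.min(0)+p.max(0))/2,len(p)
u,n=red(S,(345,225,375,250));v,m=red(D,(310,150,340,175));print(u,n,v,m)
A=[];b=[]
for d,p in((S,u),(D,v)):
    o=np.array(d['position']);w=ray(d,*p,0)-o;w/=np.linalg.norm(w);P=np.eye(3)-np.outer(w,w);A.append(P);b.append(P@o)
print('knob',np.linalg.lstsq(np.vstack(A),np.hstack(b),rcond=None)[0], 'down .092, up .114')
```

```text
[360.5 240. ] 63 [324.  165.5] 40
knob [0.543737   0.15704868 0.09291363] down .092, up .114
```

```bash
python3 -c "
from bench import *
print(close_job())"
```

```text
the job is handed in; nothing more can be done
None
```

I pulled the pin, slid the stop back about 140 mm and stood all four boards from the rack in the caddy. I then pushed the stop up snug and pressed the pin down, and handed the job in at about 54 s; no verdict came back.

- **Stop:** the push went stiff (about 16 N) with the knob at y = 0.161 m. That matches the position expected for four boards (0.072 m of travel).
- **Pin:** it stopped at the same grip height as when it was fully down at the start (0.0753 m against 0.0754 m). Triangulating the knob from two cameras gave 0.093 m; it should read 0.092 m down and 0.114 m up. In that same check its y came out at 0.157 m, about 4 mm off the arm's reading; I put this down to image error and did not chase it.
- **Boards:** the last images show the four boards tight and upright between the wall and the stop. I judged this by eye and did not measure each board's final position.
- **Surroundings:** the jars, ramekin, spoon and napkin weight look undisturbed in the last images. I did not look at the mug, mill or purple look-alikes again after the boards went in. The gripper was clear of everything when I handed in.

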